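# Draw a 30 ml gas sample into the syringe and hold it

### The job

Take a gas sample at the sampling station: open the ball valve between the steel sample cylinder and the upright syringe fully, so that its lever lies in line with the pipe, and only then draw the syringe's plunger straight up by its knob until the lower edge of the piston stands at the 30 ml ring, without forcing it sideways against the glass. Finish still holding the plunger steady at that mark, because it sinks back when let go; leave the valve at the outer end of the cylinder shut and do not knock over or shove the things around the station.

Things in the scene. Friction and masses are not known exactly. Their poses are not given: they have to be found in the camera images.
- station: Fixed station: base plate 170 x 540 x 15 mm, one pipe along its y, 55 mm above the table. Origin on the table under the sample valve's stem, z up. Along y, all at x = 0: clamp post at -212 mm (top 198 mm up), upright syringe at -150, sample valve at 0, lying sample cylinder from 95 to 225 (50 mm thick, top 80 mm up), end valve at 265. The plate spans x -85 to 85, y -235 to 305 mm.
- barrel_zero (a point): Centre of the barrel's inner floor, the 0 ml mark, 97 mm above the table; axes as the station's, z = bore axis, vertical. Bore 27.4 mm wide, 108 mm deep, glass 32.4 mm outside. Dark full rings mark 0, 10, 20, 30, 40, 50 ml from the bottom, 17 mm apart (30 ml = 51 mm above this point), short dashes the 5 ml steps. A black clamp collar sits between the 0 and 10 rings and another above the 50.
- barrel_top (a point): Centre of the open upper end of the barrel, on the upper face of its 48 mm wide glass flange, 205 mm above the table.
- plunger: Loose plunger, 0.10 to 0.19 kg, 0.6 mm play all round in the bore, no spring. Origin at the centre of the piston's lower face (black seal edge), z up along it. Aluminium piston 26.2 mm thick from 0 to 112 mm, neck 14 mm thick to 130 mm, black ribbed knob 24 mm thick from 130 to 154 mm. At the start fully in (origin at barrel_zero, knob centre 239 mm above the table).
- knob (a point): Centre of the plunger's knob, 142 mm above the piston's lower face.
- sample_valve (a joint): Lever angle of the valve between cylinder and syringe, rad: 0 shut (lever points to the station's -x, across the pipe), 1.571 fully open (points to the station's +y, in line with the pipe, over the cylinder's near neck). It opens clockwise seen from above, has a stop at each end, needs about 0.22 N m (3 to 4 N at the lever's end) and stays where it is left. Starts at 0 to 0.15.
- sample_valve_stem (a point): Point on the vertical turning axis of the sample valve's lever at the mid-height of its grip, 100 mm above the table.
- sample_lever_end (a point): Point on the sample valve's lever, 65 mm from its axis, in the middle of its black grip sleeve. The sleeve is 14 mm wide and 12 mm high (94 to 106 mm above the table) and reaches from 24 to 80 mm from the axis. Its own x axis points from here to the turning axis.
- end_valve (a joint): Angle of the like lever of the valve at the cylinder's outer end, in rad, 0 shut (points to the station's -x) to 1.571 open; it is to stay shut. At the start 0 to 0.08.
- end_valve_stem (a point): Turning axis of the end valve's lever, 100 mm above the table.
- vial_a: Capped glass vial, 22 mm in diameter, 46 mm tall, standing in front of the station near the syringe; origin at its foot.
- vial_b: A like vial beside it; origin at its foot.
- beaker: Glass beaker, 68 mm in diameter, 85 mm tall, standing in front of the sample cylinder; origin at its foot.
- spanner: Steel open-ended spanner, 150 mm long, lying behind the station; origin under its middle.
- small_syringe: Small glass syringe, 15 mm thick and about 155 mm long, lying behind the station; origin under the nozzle end of its barrel.
- wash_bottle: Plastic wash bottle, 76 mm in diameter, 205 mm tall, on the right of the bench; origin at its foot.
Things that resemble listed ones, but are neither listed nor needed, are in the scene too. There is more than one size of the plunger; the job needs the smaller.

How it is judged:
By the outcome, as a careful person would: the job done as asked, in the order asked, and still so for the second after the job is handed in, while the arm keeps its last pose, push and grip.
It also fails if it takes over 51 s, if anything falls off the work surface, if the arm or the gripper's body presses on something with over 40 N, if the wrist force passes 120 N, or if a joint passes its speed limit or range.

### The arm

A 6-joint arm with a two-finger parallel gripper is mounted at the origin on the work surface. World frame = base frame: x ahead of the robot, y to its left, z up, the work surface at z = 0. Lengths are in mm, angles in rad, forces in N, time in s.
With the tool pointing down it reaches from about 275 to 1000 mm from the base axis. Payload 8.4 kg.
Tool frame: the origin (TCP) lies midway between the tips of the shut fingers; the grasp point (between the pads) lies 19 mm behind it; z points along the fingers, y is the direction in which the jaws open and shut (so a half turn about z gives the same grasp; the last joint's range is limited). The gripper opens to 85 mm and grips with 20 to 120 N. Pads are 22 mm wide; open, the fingers measure 114 mm over their backs; the gripper's body (76 mm by 85 mm) begins 54 mm behind the grasp point. The pads swing forward as they close: fully open they stand 13 mm farther back than shut.
Start: joints at [-1.144, 0.353, 1.633, -0, 1.155, -0.002], TCP at [259.861, -568.419, 231.281] pointing down, gripper open.
Joint ranges: [-2.63, 2.63], [-0.92, 2.1], [0.06, 2.66], [-1.3, 4.44], [0, 2.69], [-3.02, 3.02]. Speed limits (rad/s): [2.22, 2.22, 2.79, 3.14, 3.14, 3.14].

### API

Orientations are given as [roll, pitch, yaw] about the fixed x, y, z axes, in that order (R = Rz(yaw) Ry(pitch) Rx(roll)).
In Python, from rig import r gives the robot as it stands. The module is installed in compiled form; this text tells all that it offers.
- The arm moves only by the tool drive_tool, never from a script. Its argument "moves" is a list of rows, each a list of 3 entries, a list of its own where there are three numbers: the closure, from 0 (fully open) to 1 (shut), then the shift along the tool's x, y, z in cm, then the turn about the tool's z in degrees. In form: [[claw, [dx, dy, dz], roll], ...]. A call has 1 to 12 rows; each row is the pose to reach, as a shift and turn from the pose measured when the call began, along the tool's axes at that moment; what a row does not reach only later rows make up. A row lasts 1/8 s, in which the tool goes at most 62.5 mm and 10.7 degrees, less where a joint would pass 70% of its speed; a pose out of reach is approached as far as the arm can. A call with a gripper value outside its range is refused whole. The fingers move at their own pace and stop on an object; "grip_force" is the grip in N (left out, the last holds). Time passes only in rows, so rows that repeat a pose let the fingers close. It gives the time, the measured TCP pose, the force and the opening at its end, in the units of the state.
- r.sense(): the state, without advancing time (a new reading comes with each control period).
- r.grab_frame(name): name is "scene" or "side" or "wrist"; returns a dict with "color" (400x640x3 uint8, red, green, blue), "fx", "fy", "cx", "cy" (pixels), "pose" (4x4, takes a point from camera to world coordinates); the wrist camera has in their place "hand_eye" (4x4, takes a point from camera to tool coordinates, whose origin is the TCP and whose axes are the flange's). Camera axes: x right, y up, looking along -z (the intrinsics and any distortion apply to the point x, -y, -z); pixel columns grow to the right and rows downward; lengths in mm; the calibration is good to about 2 mm. The wrist camera is an equidistant fisheye: a pixel r from the principal point sees the ray r / f radians off the axis. A picture is of the moment at which its call begins: read the wrist's pose just before it. There is no depth.
- r.sign_off(): hands the job in, once; it reports no verdict.
Trained networks look in the newest picture that a camera, given by its name, has taken for a name from the list of things; names that differ only in an ending like _2 or _b are one class to them, and where a whole thing is asked for, a point or a joint stands for the part that bears it (a point fixed in the world has none). Each returns a list of dicts, best first, with "score" (0 to 1); they miss things now and then, are a little off and sometimes report something else, mostly with a low value. They report only what shows in the picture. A call takes as long as a camera call. They do not tell look-alikes from the thing itself.
- r.outline_of(thing, camera): "mask" (400x640 bool, what is visible of it) and "at" ([column, row] in pixels, amid what is visible of it).
- r.spot_point(thing, camera): "at" ([column, row] in pixels: a listed point, or the origin of a listed thing).
The state is a dict: "clock": time; "qpos": joint angles; "qvel": joint speeds; "joint_efforts": joint torques, N m; "eef_pos": TCP position; "tcp_rot": TCP orientation; "contact_force": force on the tool from outside, world axes, zero at the start; "wrist_torque": the same for the moment, N m; "opening": opening from 0.0 (shut) to 1.0 (fully open).
Only numpy, scipy, OpenCV 4.12 (cv2) and the standard library are available. Lean on these libraries where they do the work, as an engineer would, in place of code of your own. Each camera call takes 0.05 s, during which the arm holds its last target.

## Working session

There is one attempt and no reset: what is moved stays moved. The work goes in short steps, Python scripts to look and compute and a tool call to move; the robot and the scene stay as the last step left them, time stands still between calls to the robot, and variables do not carry over. Pictures are saved under pics/ and viewed, and the job is handed in when it is done.

Besides the shell and the picture viewer there is one more tool, called after "Call:" as name(argument=value, ...) on one line, values as JSON. drive_tool: Moves the arm, as the interface text tells. Its arguments: {"type":"object","properties":{"moves":{"type":"array"},"grip_force":{"type":"number"}},"required":["moves"]}

```bash
mkdir -p pics; cat > h.py <<'E'
import numpy as np, cv2
from rig import r
from scipy.spatial.transform import Rotation as R
def save(n,f,up=1):
    cv2.imwrite(f'pics/{n}.png',cv2.cvtColor(f['color'],cv2.COLOR_RGB2BGR))
def ray(f,px):
    d=np.array([(px[0]-f['cx'])/f['fx'],-(px[1]-f['cy'])/f['fy'],-1.]);T=np.array(f['pose'])
    d=T[:3,:3]@d; return T[:3,3],d/np.linalg.norm(d)
def tri(rs):
    A=np.zeros((3,3));b=np.zeros(3)
    for o,d in rs:
        P=np.eye(3)-np.outer(d,d);A+=P;b+=P@o
    p=np.linalg.solve(A,b);return p,[round(float(np.linalg.norm((np.eye(3)-np.outer(d,d))@(p-o))),1) for o,d in rs]
def atz(ra,z):
    o,d=ra;return o+d*(z-o[2])/d[2]
def proj(f,p):
    T=np.linalg.inv(np.array(f['pose']));q=T[:3,:3]@np.array(p)+T[:3,3]
    return f['cx']+f['fx']*q[0]/-q[2], f['cy']-f['fy']*q[1]/-q[2]
E
python3 - <<'E'
from h import *
np.set_printoptions(precision=1,suppress=True)
print(r.sense())
F={}
for c in ['scene','side','wrist']:
    f=r.grab_frame(c);F[c]=f;save(c+'0',f);print(c,{k:(np.round(v,3).tolist()) for k,v in f.items() if k!='color'})
rs={}
for t in ['station','barrel_zero','barrel_top','plunger','knob','sample_valve_stem','sample_lever_end','end_valve_stem','vial_a','beaker','wash_bottle','spanner','small_syringe']:
    for c in ['scene','side']:
        try: L=r.spot_point(t,c)
        except Exception as e: print(t,c,e);continue
        print(t,c,[(np.round(d['at']).tolist(),round(d['score'],2)) for d in L])
E
```

```text
{'clock': 0.0, 'qpos': array([-1.1,  0.4,  1.6, -0. ,  1.2, -0. ]), 'qvel': array([ 0.,  0.,  0., -0., -0.,  0.]), 'joint_efforts': array([ -0. , -60.5, -34.2,  -0. ,   0. ,   0. ]), 'eef_pos': array([ 259.7, -568. ,  230.6]), 'tcp_rot': array([-3.1,  0. ,  0.4]), 'contact_force': array([ 1.7, -0.2, -0. ]), 'wrist_torque': array([ 0.,  0., -0.]), 'opening': 0.9994448536829}
scene {'fx': 412.589, 'fy': 412.589, 'cx': 314.519, 'cy': 200.534, 'pose': [[0.212, -0.59, 0.779, 1625.677], [0.977, 0.119, -0.176, -274.475], [0.011, 0.799, 0.602, 953.225], [0.0, 0.0, 0.0, 1.0]]}
side {'fx': 403.468, 'fy': 403.468, 'cx': 313.345, 'cy': 195.862, 'pose': [[-0.675, 0.381, -0.632, -176.546], [-0.737, -0.325, 0.592, 661.763], [0.02, 0.866, 0.5, 771.302], [0.0, 0.0, 0.0, 1.0]]}
wrist {'fx': 309.707, 'fy': 309.707, 'cx': 321.975, 'cy': 206.979, 'hand_eye': [[0.0, 0.955, 0.297, 75.367], [1.0, 0.0, -0.0, -1.07], [-0.0, 0.297, -0.955, -142.054], [0.0, 0.0, 0.0, 1.0]]}
station scene [([291.0, 206.0], 0.52)]
station side [([309.0, 265.0], 0.93)]
barrel_zero scene [([289.0, 204.0], 0.82)]
barrel_zero side [(
[... 549 characters left out ...]
_lever_end scene [([326.0, 184.0], 0.56), ([288.0, 249.0], 0.53)]
sample_lever_end side [([328.0, 251.0], 0.67)]
end_valve_stem scene [([401.0, 183.0], 0.58), ([324.0, 185.0], 0.26)]
end_valve_stem side [([230.0, 285.0], 0.73), ([330.0, 224.0], 0.31)]
vial_a scene [([305.0, 200.0], 0.46)]
vial_a side [([368.0, 270.0], 0.41), ([355.0, 279.0], 0.41)]
beaker scene [([356.0, 191.0], 0.74)]
beaker side [([308.0, 318.0], 0.63)]
wash_bottle scene [([191.0, 234.0], 0.72)]
wash_bottle side [([412.0, 207.0], 0.83)]
spanner scene [([342.0, 240.0], 0.68), ([290.0, 179.0], 0.27)]
spanner side [([282.0, 245.0], 0.51)]
small_syringe scene [([286.0, 250.0], 0.44)]
small_syringe side [([329.0, 225.0], 0.54)]
```

```bash
python3 - <<'E'
import cv2
a=cv2.imread('pics/scene0.png')[140:280,160:440]; b=cv2.imread('pics/side0.png')[140:340,180:440]
cv2.imwrite('pics/s0c.png',cv2.resize(a,(800,400),interpolation=2)); cv2.imwrite('pics/d0c.png',cv2.resize(b,(780,600),interpolation=2))
E
```

```text
(no output)
```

View pics/s0c.png

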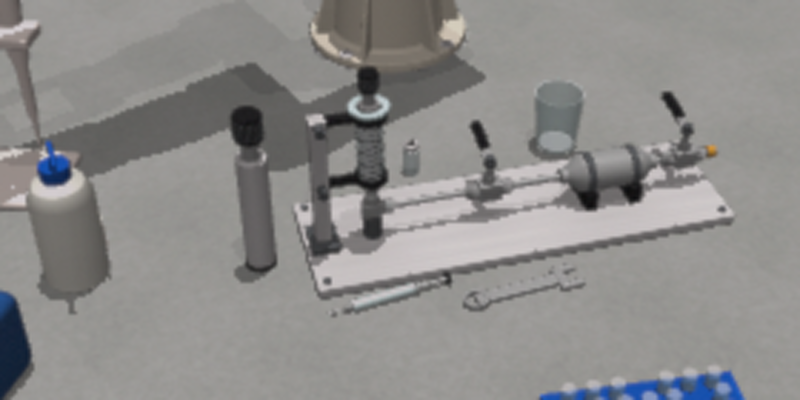

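View pics/d0c.png

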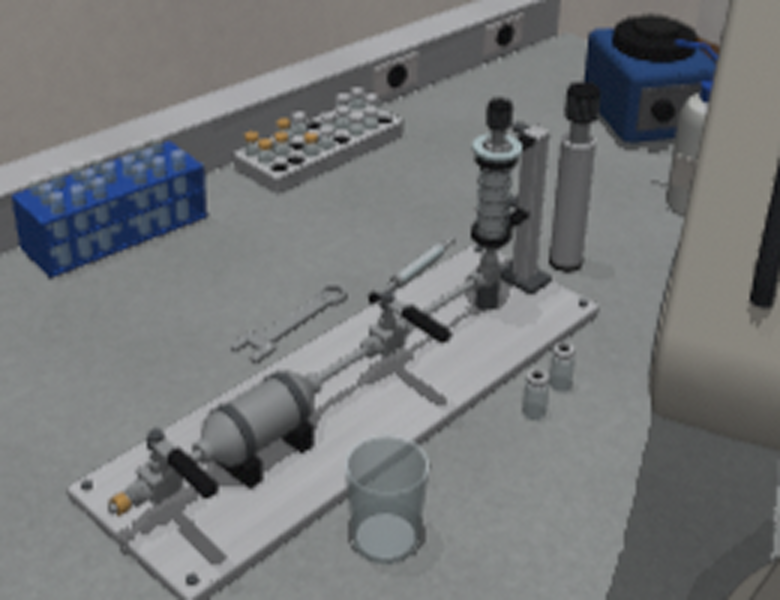

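View pics/wrist0.png

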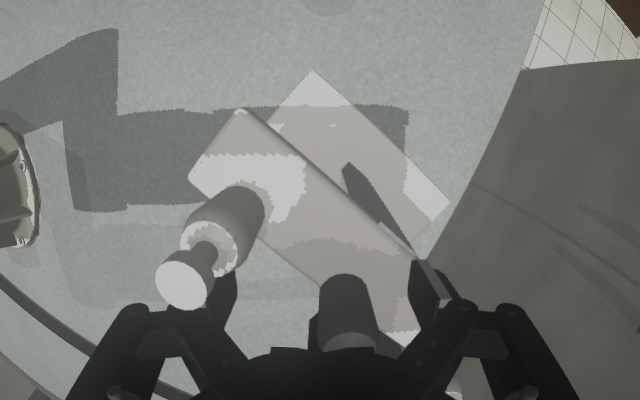

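The plunger wanted is the one inside the clamped barrel (knob at scene ~(289,168), side ~(346,177)). The taller free-standing one, with its knob at scene (247,185) and side (371,175), is the larger look-alike. The sample valve is the middle lever, at scene (328,187) and side (322,247).

```bash
cat > fit.py <<'E'
from h import *
from scipy.optimize import least_squares
np.set_printoptions(precision=2,suppress=True)
fs={c:r.grab_frame(c) for c in ['scene','side']}
S=lambda x,y:(160+x/2.857-.3,140+y/2.857-.3)
D=lambda x,y:(180+x/3-.3,140+y/3-.3)
obs=[('scene',(85,-235,15),S(322,289)),('scene',(85,305,15),S(733,212)),('scene',(-85,-235,15),S(297,203)),
('scene',(0,-150,239),S(368,80)),('scene',(0,-150,205),S(369,107)),('scene',(0,0,105),(332,192)),('scene',(0,265,105),S(686,128)),
('side',(85,305,15),D(70,490)),('side',(-85,305,15),D(195,597)),('side',(-85,-235,15),D(597,308)),
('side',(0,-150,239),D(498,112)),('side',(0,-150,205),D(497,150)),('side',(0,0,105),D(381,297)),('side',(0,265,105),D(157,438))]
def W(p,q):
    c,s=np.cos(p[2]),np.sin(p[2]);return np.array([p[0]+c*q[0]-s*q[1],p[1]+s*q[0]+c*q[1],q[2]+p[3]])
def res(p): return np.concatenate([np.array(proj(fs[c],W(p,q)))-o for c,q,o in obs])
if __name__=='__main__':
    s=least_squares(res,[500,-150,0,0],x_scale=[10,10,.05,3],loss='soft_l1')
    print(s.x);print(res(s.x).reshape(-1,2))
    np.save('pose.npy',s.x)
    for q in [(0,-150,239),(0,0,100),(-65,0,100),(0,265,100)]: print(q,W(s.x,q))
    ss=lambda a,b:tri([ray(fs['scene'],a),ray(fs['side'],b)])
    print('knob',ss(S(368,80),D(498,112)),'knob big',ss((247,185),(371,175)))
    print('stem',ss((332,192),(308,239)),'lever end',ss(S(480,135),D(427,323)))
    print('lev mid', ss(S(480,135),D(427,323)))
    print('beaker',atz(ray(fs['scene'],(356,191)),0),atz(ray(fs['side'],(308,318)),0))
    print('vials',atz(ray(fs['side'],D(562,388)),0),atz(ray(fs['side'],D(535,415)),0))
E
python3 fit.py
```

```text
[499.52  40.48   0.08  -1.91]
[[-0.6   0.66]
 [ 0.94 -0.05]
 [-1.49  0.31]
 [ 0.22  0.18]
 [ 0.14 -0.47]
 [-0.59  2.07]
 [ 0.43 -2.03]
 [-1.11  0.41]
 [-0.86  2.41]
 [ 0.77 -0.95]
 [ 0.15  1.38]
 [-0.22 -0.93]
 [ 2.39 -0.36]
 [ 0.18 -0.51]]
(0, -150, 239) [ 511.   -109.08  237.09]
(0, 0, 100) [499.52  40.48  98.09]
(-65, 0, 100) [434.71  35.51  98.09]
(0, 265, 100) [479.25 304.7   98.09]
knob (array([ 513.59, -110.47,  239.84]), [0.4, 0.4]) knob big (array([ 526.68, -245.9 ,  197.95]), [1.8, 1.8])
stem (array([495.  ,  45.77, 106.9 ]), [2.3, 2.3]) lever end (array([449.25,  38.92,  99.45]), [0.6, 0.6])
lev mid (array([449.25,  38.92,  99.45]), [0.6, 0.6])
beaker [362.1  179.52  -0.  ] [354.71 172.3    0.  ]
vials [380.4  -82.04   0.  ] [371.59 -33.15   0.  ]
```

```bash
cat > mv.py <<'E'
from h import *
import sys
P=np.load('pose.npy')
def W(q):
    c,s=np.cos(P[2]),np.sin(P[2]);return np.array([P[0]+c*q[0]-s*q[1],P[1]+s*q[0]+c*q[1],q[2]])
def L(w):
    c,s=np.cos(P[2]),np.sin(P[2]);d=np.array(w[:2])-P[:2];return np.array([c*d[0]+s*d[1],-s*d[0]+c*d[1],w[2]])
def plan(*wps,yaw=None):
    s=r.sense();Rm=R.from_euler('xyz',s['tcp_rot']).as_matrix()
    print('t',round(s['clock'],2),'eef',np.round(s['eef_pos'],1),'loc',np.round(L(s['eef_pos']),1),'rot',np.round(s['tcp_rot'],3),'F',np.round(s['contact_force'],1),'op',round(s['opening'],3),'q6',round(s['qpos'][5],2))
    for w in wps:
        d=Rm.T@(W(w)-s['eef_pos'])/10
        print(' local',w,'-> cm',np.round(d,2))
    if yaw is not None: 
        x=Rm[:,0];cur=np.arctan2(x[1],x[0]);print(' turn deg',np.round(np.degrees(-(P[2]+yaw-cur)),1))
E
python3 -c "
from mv import *
plan((-60,-150,330),(-60,-60,330),(-60,-60,92),yaw=0)"
```

```text
t 1.55 eef [ 259.9 -568.4  231.3] loc [-285.5 -588.8  231.3] rot [-3.142  0.     0.429] F [-0.5 -0.2  0. ] op 0.998 q6 -0.0
 local (-60, -150, 330) -> cm [ 36.31 -33.4   -9.87]
 local (-60, -60, 330) -> cm [ 39.41 -41.85  -9.87]
 local (-60, -60, 92) -> cm [ 39.41 -41.85  13.93]
 turn deg 20.2
```

Call:
drive_tool(moves=[[1, [0, 0, -9.9], 0], [1, [0, 0, -9.9], 5], [1, [36, -33, -9.9], 20], [1, [36, -33, -9.9], 20], [1, [36, -33, -9.9], 20], [1, [36, -33, -9.9], 20], [1, [36, -33, -9.9], 20], [1, [36, -33, -9.9], 20], [1, [36, -33, -9.9], 20], [1, [36, -33, -9.9], 20], [1, [36, -33, -9.9], 20], [1, [36, -33, -9.9], 20]])

```text
clock: 3.05
eef_pos: [449.9, -118.8, 330.3]
tcp_rot: [3.141, 0.0, 0.081]
contact_force: [-0.6, -0.2, -0.3]
opening: 0.003
```

```bash
cat >> h.py <<'E'
def wray(s,f,px):
    u=np.array([px[0]-f['cx'],px[1]-f['cy']]);n=np.hypot(*u);th=n/f['fx']
    d=np.array([np.sin(th)*u[0]/n,-np.sin(th)*u[1]/n,-np.cos(th)]);H=np.array(f['hand_eye'])
    Rm=R.from_euler('xyz',s['tcp_rot']).as_matrix()
    return Rm@H[:3,3]+s['eef_pos'],Rm@H[:3,:3]@d
def wproj(s,f,p):
    H=np.array(f['hand_eye']);Rm=R.from_euler('xyz',s['tcp_rot']).as_matrix()
    t=Rm.T@(np.array(p)-s['eef_pos']);c=H[:3,:3].T@(t-H[:3,3]);th=np.arctan2(np.hypot(c[0],c[1]),-c[2]);n=np.hypot(c[0],c[1])
    return f['cx']+f['fx']*th*c[0]/n,f['cy']-f['fy']*th*c[1]/n
E
cat > look.py <<'E'
from mv import *
import pickle,sys
def look(n,names=()):
    s=r.sense();f=r.grab_frame('wrist');save(n,f);pickle.dump((s,f),open(f'pics/{n}.pkl','wb'))
    for t in names: print(t,[(np.round(d['at'],1).tolist(),round(d['score'],2)) for d in r.spot_point(t,'wrist')])
    return s,f
E
python3 -c "
from look import *
s,f=look('w1',['knob','barrel_top','sample_valve_stem','sample_lever_end'])
for q in [(0,-150,251),(0,-150,205),(0,0,100),(-65,0,100)]: print(q,np.round(wproj(s,f,W(q)),1))"
```

```text
knob [([318.3, 132.7], 0.8), ([468.9, 140.0], 0.63)]
barrel_top [([314.7, 130.9], 0.91)]
sample_valve_stem []
sample_lever_end [([201.5, 178.4], 0.88), ([316.1, 134.8], 0.29)]
(0, -150, 251) [316.3 132.3]
(0, -150, 205) [317.2 129.1]
(0, 0, 100) [199.  128.5]
(-65, 0, 100) [202.3 178.8]
```

View pics/w1.png

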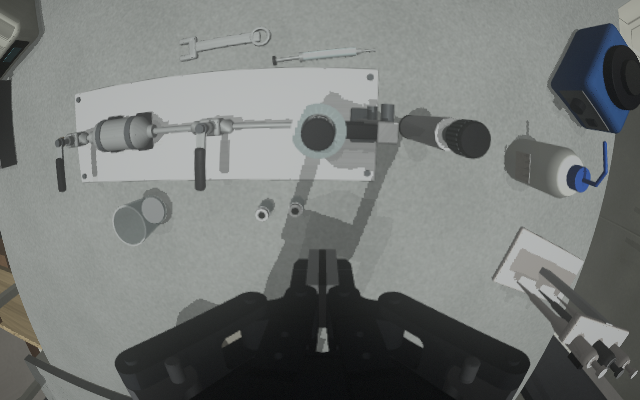

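Wrist view: syringe knob at (319,132), big plunger at (465,138) to the right, sample lever from (204,128) to (200,188), end lever at (61,175). This agrees with the fitted station pose to within 2 px.

```bash
python3 -c "
from mv import *
plan((-60,-50,330),(-60,-50,94),yaw=0)"
```

```text
t 3.3 eef [ 449.7 -119.6  330.3] loc [ -61.9 -155.8  330.3] rot [3.141 0.    0.078] F [-1.  -0.2  1. ] op -0.003 q6 1.23
 local (-60, -50, 330) -> cm [  0.2  -10.58   0.03]
 local (-60, -50, 94) -> cm [  0.21 -10.59  23.63]
 turn deg 0.1
```

Call:
drive_tool(moves=[[1, [0, -10.6, 0], 0], [1, [0, -10.6, 0], 0], [1, [0, -10.6, 5], 0], [1, [0.2, -10.6, 10], 0], [1, [0.2, -10.6, 15], 0], [1, [0.2, -10.6, 20], 0], [1, [0.2, -10.6, 23], 0], [1, [0.2, -10.6, 23.6], 0], [1, [0.2, -10.6, 23.6], 0]])

```text
clock: 4.42
eef_pos: [443.9, -14.2, 94.7]
tcp_rot: [3.141, -0.0, 0.077]
contact_force: [0.6, -0.4, -0.2]
opening: 0.002
```

```bash
python3 -c "
from look import *
plan((-60,-50,94))
look('w2')"
```

```text
t 4.42 eef [443.9 -14.2  94.7] loc [-59.7 -50.3  94.7] rot [ 3.141 -0.     0.077] F [ 0.6 -0.4 -0.2] op 0.002 q6 1.46
 local (-60, -50, 94) -> cm [-0.03 -0.03  0.07]
```

View pics/w2.png

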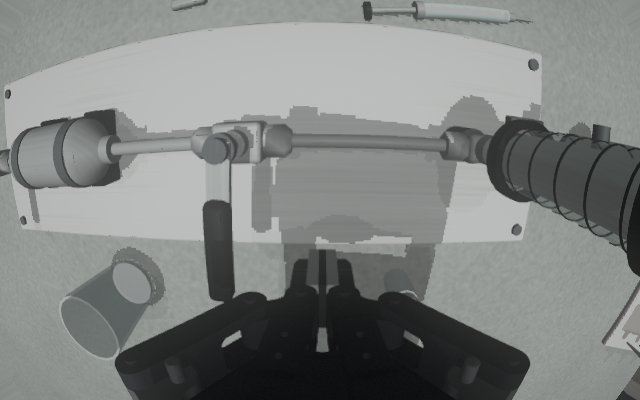

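Lever sleeve spans (215,200)–(220,298), clear left of the shut fingers at (322,270); pushing it along its arc now.

Call:
drive_tool(moves=[[1, [0.2, -1.5, 0.6], 0], [1, [0.4, -2.5, 0.6], 0], [1, [0.4, -3.2, 0.6], 0], [1, [0.2, -3.8, 0.6], 0], [1, [0.1, -4.5, 0.6], 0], [1, [0.1, -5.3, 0.6], 0], [1, [0.2, -6.0, 0.6], 0], [1, [0.4, -6.8, 0.6], 0], [1, [0.7, -7.5, 0.6], 0]])

```text
clock: 5.6
eef_pos: [445.2, 61.6, 89.2]
tcp_rot: [3.141, -0.001, 0.077]
contact_force: [-0.3, -4.5, -0.2]
opening: 0.001
```

```bash
python3 -c "
from look import *
plan((-44.8,37.6,89),(-33.5,47.9,89),(-20,55,89),(-16,55,89))
look('w3')"
```

```text
t 5.6 eef [445.2  61.6  89.2] loc [-52.5  25.2  89.2] rot [ 3.141e+00 -1.000e-03  7.700e-02] F [-0.3 -4.5 -0.2] op 0.001 q6 1.63
 local (-44.8, 37.6, 89) -> cm [ 0.77 -1.24  0.02]
 local (-33.5, 47.9, 89) -> cm [ 1.91 -2.27  0.02]
 local (-20, 55, 89) -> cm [ 3.26 -2.98  0.02]
 local (-16, 55, 89) -> cm [ 3.66 -2.98  0.02]
```

View pics/w3.png

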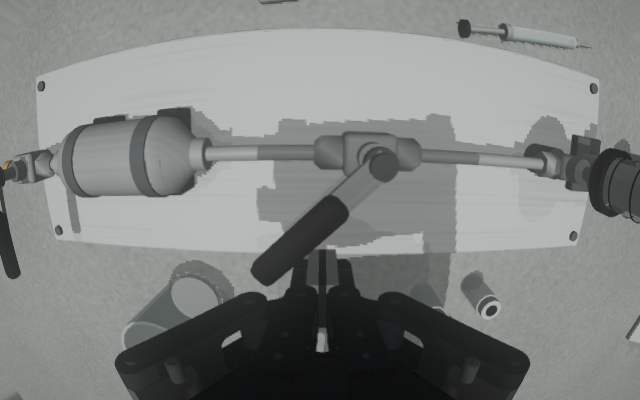

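The lever has followed to about 45–50° (sleeve (265,270)–(340,205)). Continuing the arc.

Call:
drive_tool(moves=[[1, [0.3, -0.7, 0], 0], [1, [0.8, -1.3, 0], 0], [1, [1.3, -1.8, 0], 0], [1, [1.9, -2.3, 0], 0], [1, [2.4, -2.7, 0], 0], [1, [2.9, -2.9, 0], 0], [1, [3.2, -3.0, 0], 0], [1, [3.2, -3.0, 0], 0]])

```text
clock: 6.65
eef_pos: [475.7, 94.8, 89.3]
tcp_rot: [-3.141, -0.002, 0.077]
contact_force: [-1.3, 0.6, -1.2]
opening: -0.001
```

```bash
python3 -c "
from look import *
plan((-16,55,89))
look('w4')"
```

```text
t 6.65 eef [475.7  94.8  89.3] loc [-19.6  56.   89.3] rot [-3.141e+00 -2.000e-03  7.700e-02] F [-1.3  0.6 -1.2] op -0.001 q6 1.69
 local (-16, 55, 89) -> cm [0.36 0.1  0.03]
```

View pics/w4.png

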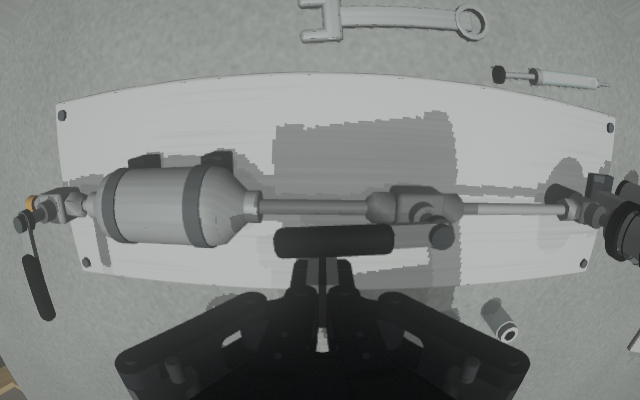

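Almost in line with the pipe (lever (275,242)–(450,235)). I'll press on gently until it meets the stop.

Call:
drive_tool(moves=[[1, [0.15, 0, 0], 0], [1, [0.3, 0, 0], 0], [1, [0.3, 0, 0], 0]])

```text
clock: 7.08
eef_pos: [478.6, 95.2, 89.3]
tcp_rot: [-3.141, -0.002, 0.077]
contact_force: [-4.3, 1.9, -0.5]
opening: -0.002
```

Call:
drive_tool(moves=[[1, [0.1, 0, 0], 0], [1, [0.2, 0, 0], 0], [1, [0.2, 0, 0], 0]])

```text
clock: 7.45
eef_pos: [478.8, 95.3, 89.1]
tcp_rot: [-3.141, 0.002, 0.077]
contact_force: [-9.8, 0.9, 6.1]
opening: 0.003
```

The force rose to 10 N with no travel, so the lever is at its stop. Backing off and rising.

Call:
drive_tool(moves=[[1, [-1, 0, 0], 0], [1, [-2.5, 0, 0], 0], [1, [-2.5, 0, -5], 0], [1, [-2.5, 0, -11], 0], [1, [-2.5, 0, -17], 0], [1, [-2.5, 0, -23], 0], [1, [-2.5, 0, -25], 0], [1, [-2.5, 0, -25], 0]])

```text
clock: 8.45
eef_pos: [454.9, 93.2, 340.7]
tcp_rot: [-3.141, -0.003, 0.077]
contact_force: [0.0, 0.2, 0.2]
opening: 0.006
```

```bash
python3 -c "
from look import *
plan((-75,-150,335),yaw=0)
s,f=look('w5',['sample_lever_end','sample_valve_stem'])
for y in (0,30,65,80): print(wproj(s,f,W((0,y,106))))"
```

```text
t 8.45 eef [454.9  93.2 340.7] loc [-40.5  56.  340.7] rot [-3.141e+00 -3.000e-03  7.700e-02] F [0.  0.2 0.2] op 0.006 q6 1.69
 local (-75, -150, 335) -> cm [-3.45 20.6   0.54]
 turn deg 0.0
sample_lever_end [([317.3, 141.1], 0.56)]
sample_valve_stem [([367.1, 142.9], 0.76), ([317.4, 139.3], 0.74)]
(np.float64(368.5652480013964), np.float64(142.89518887379893))
(np.float64(344.14839264687873), np.float64(142.51540728686862))
(np.float64(315.33675273966054), np.float64(142.40925723241241))
(np.float64(302.99568948275527), np.float64(142.47681454009205))
```

View pics/w5.png

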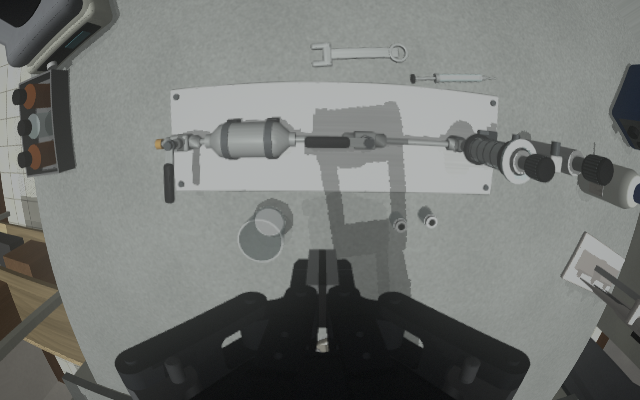

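Valve lever lies in line with the pipe (sleeve (305,142)–(350,142), stem at (368,143)); the end valve still points across. Moving above the syringe, opening the gripper.

Call:
drive_tool(moves=[[0, [-3.4, 6, 0], 0], [0, [-3.4, 12, 0.2], 0], [0, [-3.4, 16.0, 0.5], 0], [0, [-3.4, 16.0, 0.5], 0], [0, [-3.4, 16.0, 0.5], 0]])

```text
clock: 9.22
eef_pos: [431.2, -68.9, 331.5]
tcp_rot: [-3.14, 0.006, 0.076]
contact_force: [-0.5, 0.4, -0.1]
opening: 0.998
```

```bash
python3 -c "
from look import *
plan((-75,-150,335),yaw=0)
s,f=look('w6',['knob','barrel_top'])
for q in [(0,-150,251),(0,-150,205)]: print(q,np.round(wproj(s,f,W(q)),1))"
```

```text
t 9.22 eef [431.2 -68.9 331.5] loc [ -76.5 -103.8  331.5] rot [-3.14   0.006  0.076] F [-0.5  0.4 -0.1] op 0.998 q6 1.33
 local (-75, -150, 335) -> cm [ 0.15  4.62 -0.35]
 turn deg -0.0
knob [([512.5, 125.8], 0.65), ([386.3, 112.6], 0.59)]
barrel_top []
(0, -150, 251) [387.6 112.4]
(0, -150, 205) [376.6 112.1]
```

Call:
drive_tool(moves=[[0, [0, 4.8, 0], 0], [0, [0, 4.8, 0], 0], [0, [0, 4.8, 0], 0], [0, [0, 4.8, 0], 0]])

```text
clock: 9.88
eef_pos: [435.4, -115.0, 332.2]
tcp_rot: [-3.141, 0.004, 0.079]
contact_force: [-0.6, -0.4, 0.5]
opening: 1.001
```

```bash
python3 -c "
from look import *
plan((0,-150,300),yaw=0)
s,f=look('w7',['knob','barrel_top'])
for q in [(0,-150,251),(0,-150,205)]: print(q,np.round(wproj(s,f,W(q)),1))
import cv2
for n in ('w6','w7'): cv2.imwrite(f'pics/{n}c.png',cv2.resize(cv2.imread(f'pics/{n}.png')[60:220,240:440],(800,640)[:1]+(640,),interpolation=2)[:600])"
```

```text
t 9.88 eef [ 435.4 -115.   332.2] loc [ -75.8 -150.2  332.2] rot [-3.141  0.004  0.079] F [-0.6 -0.4  0.5] op 1.001 q6 1.23
 local (0, -150, 300) -> cm [7.6  0.01 3.19]
 turn deg 0.2
knob [([323.4, 111.5], 0.7), ([470.6, 123.6], 0.69)]
barrel_top [([320.4, 114.2], 0.56), ([358.9, 44.4], 0.47)]
(0, -150, 251) [323.2 112. ]
(0, -150, 205) [323.1 112. ]
```

View pics/w6c.png

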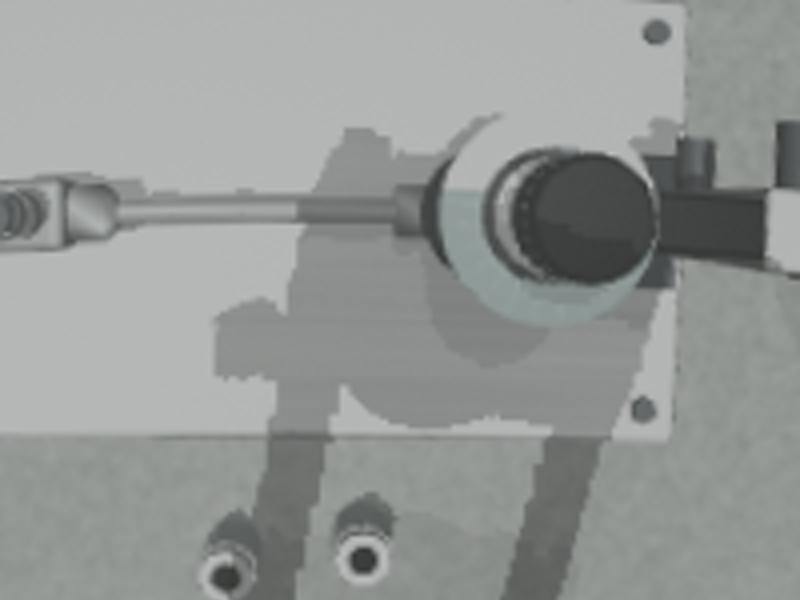

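View pics/w7c.png

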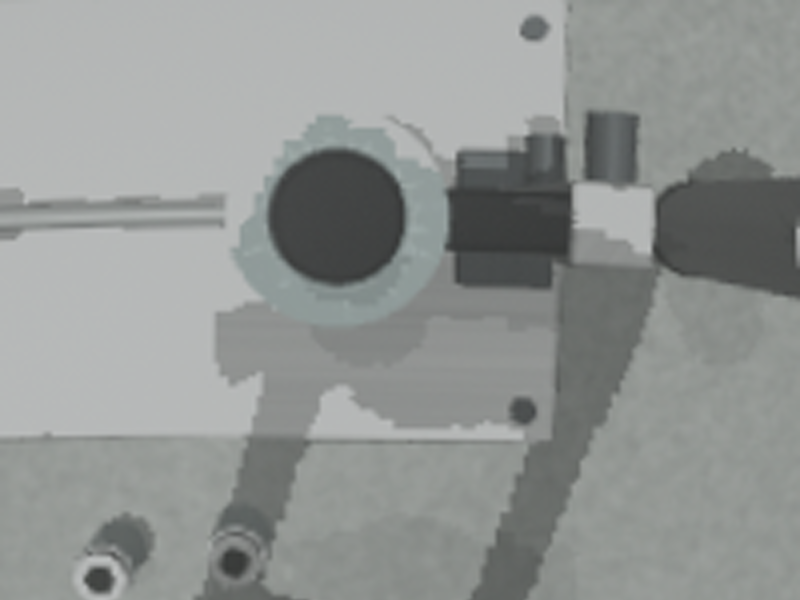

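```bash
python3 -c "
from look import *
R_=[]
for n,p in (('w6',(387.3,114.3)),('w7',(324.1,114.0))):
    s,f=pickle.load(open(f'pics/{n}.pkl','rb'));ra=wray(s,f,p);R_.append(ra);print(L(atz(ra,251)))
p,e=tri(R_);print(p,L(p),e)
plan((-1.5,-150.5,300),(-1.5,-150.5,220))"
```

```text
[  -1.42616622 -149.8307778   251.        ]
[  -1.43473039 -150.60976009  251.        ]
[ 509.60090075 -109.82579406  247.17782095] [  -1.44808357 -150.63360161  247.17782095] [0.0, 0.0]
t 10.03 eef [ 435.4 -115.4  332.3] loc [ -75.8 -150.5  332.3] rot [-3.141  0.004  0.079] F [-0.2  0.1  0.6] op 1.003 q6 1.23
 local (-1.5, -150.5, 300) -> cm [7.44 0.02 3.2 ]
 local (-1.5, -150.5, 220) -> cm [ 7.48  0.03 11.2 ]
```

Call:
drive_tool(moves=[[0, [4, 0, 3], 0], [0, [7.5, 0, 3], 0], [0, [7.5, 0, 3], 0], [0, [7.5, 0, 3], 0], [0, [7.5, 0, 6], 0], [0, [7.5, 0, 9], 0], [0, [7.5, 0, 11.2], 0], [0.5, [7.5, 0, 11.2], 0], [0.5, [7.5, 0, 11.2], 0]], grip_force=20)

```text
clock: 11.15
eef_pos: [509.9, -109.5, 221.2]
tcp_rot: [-3.141, 0.003, 0.079]
contact_force: [-0.1, 0.2, 0.7]
opening: 0.599
```

```bash
python3 -c "
from look import *
plan((-1.5,-150.5,220))
look('w8')"
```

```text
t 11.15 eef [ 509.9 -109.5  221.2] loc [  -1.2 -150.4  221.2] rot [-3.141e+00  3.000e-03  7.900e-02] F [-0.1  0.2  0.7] op 0.599 q6 1.28
 local (-1.5, -150.5, 220) -> cm [-0.03  0.01  0.12]
```

View pics/w8.png

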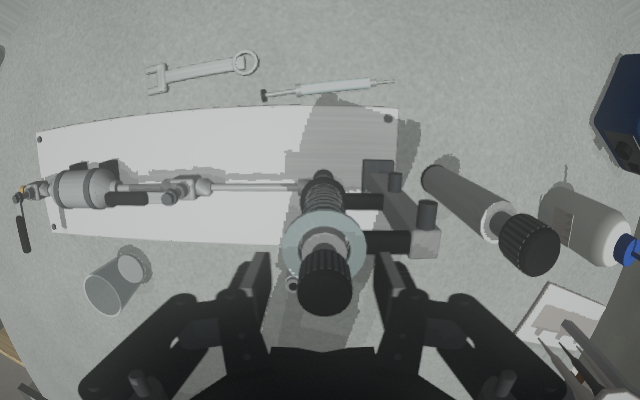

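Knob at (325,280) stands centred between the open pads (~(266) and (379)). Closing gently.

Call:
drive_tool(moves=[[0.6, [0, 0, 0.1], 0], [0.68, [0, 0, 0.1], 0], [0.8, [0, 0, 0.1], 0], [0.8, [0, 0, 0.1], 0]], grip_force=20)

```text
clock: 11.7
eef_pos: [510.6, -109.7, 220.9]
tcp_rot: [3.141, 0.001, 0.079]
contact_force: [0.2, 0.1, 5.3]
opening: 0.274
```

```bash
python3 -c "
from look import *
plan()
for i in range(3): r.grab_frame('wrist'); plan(); print(r.sense()['wrist_torque'])
look('w9')"
```

```text
t 11.7 eef [ 510.6 -109.7  220.9] loc [  -0.4 -150.6  220.9] rot [3.141e+00 1.000e-03 7.900e-02] F [0.2 0.1 5.3] op 0.274 q6 1.28
t 11.75 eef [ 510.7 -109.7  221. ] loc [  -0.4 -150.6  221. ] rot [3.141e+00 1.000e-03 7.900e-02] F [-0.5 -1.   6.2] op 0.268 q6 1.28
[-0.08787492  0.06591342 -0.01383514]
t 11.8 eef [ 510.6 -109.7  220.9] loc [  -0.4 -150.6  220.9] rot [3.141e+00 1.000e-03 7.900e-02] F [ 0.7 -1.   5.6] op 0.271 q6 1.28
[-0.09633494  0.0688621   0.02116291]
t 11.85 eef [ 510.7 -109.8  220.9] loc [  -0.4 -150.6  220.9] rot [3.141e+00 1.000e-03 7.900e-02] F [-0.  -0.1  4.9] op 0.273 q6 1.28
[-0.04946221  0.00719337  0.04184824]
```

View pics/w9.png

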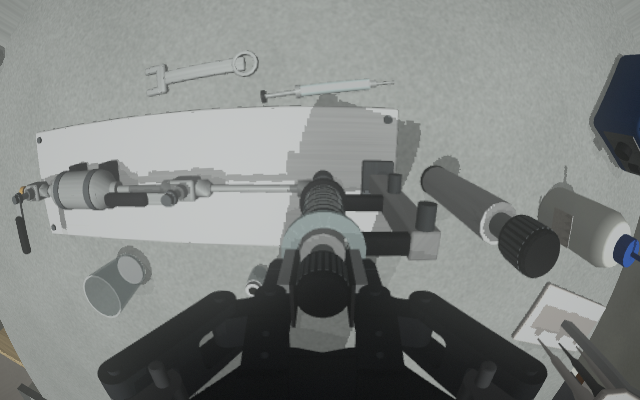

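Knob gripped (23 mm), lateral force about 0. Raising the grip force, then lifting a first bit and checking the side force.

Call:
drive_tool(moves=[[0.85, [0, 0, 0], 0], [0.85, [0, 0, 0], 0], [0.85, [0, 0, -0.3], 0], [0.85, [0, 0, -0.6], 0], [0.85, [0, 0, -1], 0], [0.85, [0, 0, -1], 0]], grip_force=35)

```text
clock: 12.65
eef_pos: [510.8, -109.7, 231.2]
tcp_rot: [3.141, 0.001, 0.079]
contact_force: [0.1, -0.4, -0.8]
opening: 0.268
```

```bash
python3 -c "
from look import *
for i in range(4): plan(); r.grab_frame('wrist')
print(r.sense()['wrist_torque'])"
```

```text
t 12.65 eef [ 510.8 -109.7  231.2] loc [  -0.3 -150.6  231.2] rot [3.141e+00 1.000e-03 7.900e-02] F [ 0.1 -0.4 -0.8] op 0.268 q6 1.28
t 12.7 eef [ 510.7 -109.7  231.1] loc [  -0.3 -150.6  231.1] rot [3.141e+00 1.000e-03 7.900e-02] F [ 0.1  0.1 -1.8] op 0.27 q6 1.28
t 12.75 eef [ 510.7 -109.7  231. ] loc [  -0.4 -150.6  231. ] rot [3.142e+00 1.000e-03 7.900e-02] F [ 0.  -0.7 -1.9] op 0.27 q6 1.28
t 12.8 eef [ 510.6 -109.7  230.9] loc [  -0.4 -150.6  230.9] rot [3.142e+00 1.000e-03 7.900e-02] F [ 0.4  0.4 -1.2] op 0.266 q6 1.28
[ 0.00930139  0.00359205 -0.0075613 ]
```

Weight (~1.5 N) is on the grip with no side force. Lifting to the mark.

Call:
drive_tool(moves=[[0.85, [0, 0, -0.3], 0], [0.85, [0, 0, -0.7], 0], [0.85, [0, 0, -1.1], 0], [0.85, [0, 0, -1.6], 0], [0.85, [0, 0, -2.1], 0], [0.85, [0, 0, -2.6], 0], [0.85, [0, 0, -3.1], 0], [0.85, [0, 0, -3.5], 0], [0.85, [0, 0, -3.8], 0], [0.85, [0, 0, -4.0], 0], [0.85, [0, 0, -4.1], 0], [0.85, [0, 0, -4.1], 0]])

```text
clock: 14.35
eef_pos: [510.6, -109.7, 271.8]
tcp_rot: [-3.142, 0.002, 0.079]
contact_force: [-0.1, 0.6, -1.9]
opening: 0.268
```

```bash
python3 -c "
from look import *
for i in range(3): plan(); r.grab_frame('wrist')
print(r.sense()['wrist_torque'])
look('w10')
for c in ('scene','side'):
    f=r.grab_frame(c); u,v=proj(f,W((0,-150,160))); u,v=int(u),int(v); im=cv2.cvtColor(f['color'],cv2.COLOR_RGB2BGR)[v-45:v+45,u-40:u+40]
    cv2.imwrite(f'pics/{c}10.png',cv2.resize(im,(533,600),interpolation=cv2.INTER_CUBIC))
    print(c,u,v,[(z,np.round((np.array(proj(f,W((0,-150,z))))-[u-40,v-45])*6.667,0)) for z in (97,114,131,148,165,182,205)])
    print([(d['at'],d['score']) for d in r.spot_point('plunger',c)])
"
```

```text
t 14.35 eef [ 510.6 -109.7  271.8] loc [  -0.4 -150.6  271.8] rot [-3.142e+00  2.000e-03  7.900e-02] F [-0.1  0.6 -1.9] op 0.268 q6 1.28
t 14.4 eef [ 510.6 -109.6  271.7] loc [  -0.4 -150.5  271.7] rot [-3.142e+00  2.000e-03  7.900e-02] F [-0.3  0.3 -1.9] op 0.267 q6 1.28
t 14.45 eef [ 510.6 -109.6  271.7] loc [  -0.5 -150.5  271.7] rot [-3.142e+00  2.000e-03  7.900e-02] F [ 0.2  0.1 -2.3] op 0.266 q6 1.28
[ 0.04673078  0.03276538 -0.02543565]
scene 289 187 [(97, array([272., 403.])), (114, array([271., 377.])), (131, array([270., 350.])), (148, array([270., 323.])), (165, array([269., 295.])), (182, array([268., 267.])), (205, array([267., 228.]))]
[([251.9, 231.1], 0.92), ([286.4, 250.5], 0.24)]
side 344 201 [(97, array([260., 422.])), (114, array([263., 390.])), (131, array([265., 358.])), (148, array([267., 326.])), (165, array([269., 294.])), (182, array([271., 260.])), (205, array([275., 215.]))]
[([368.4, 230.6], 0.74)]
```

View pics/side10.png

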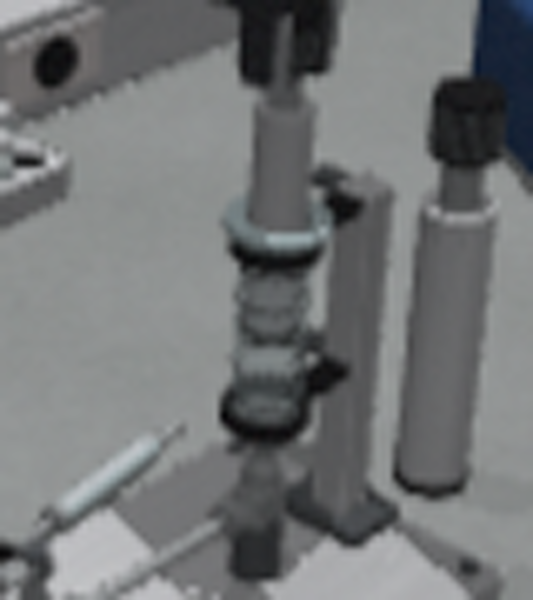

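View pics/scene10.png

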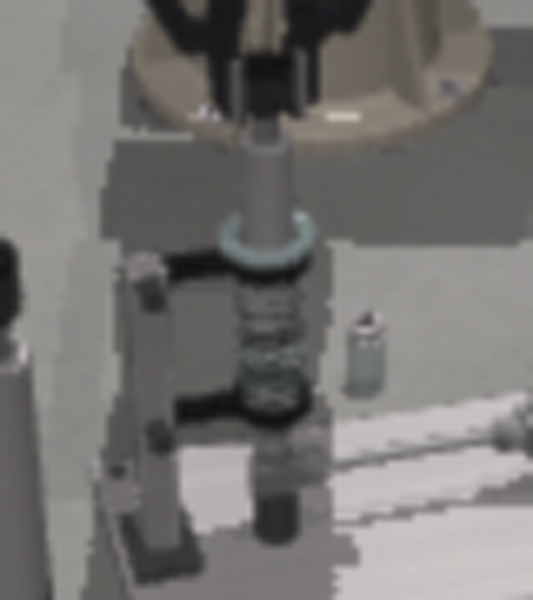

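View pics/w10.png

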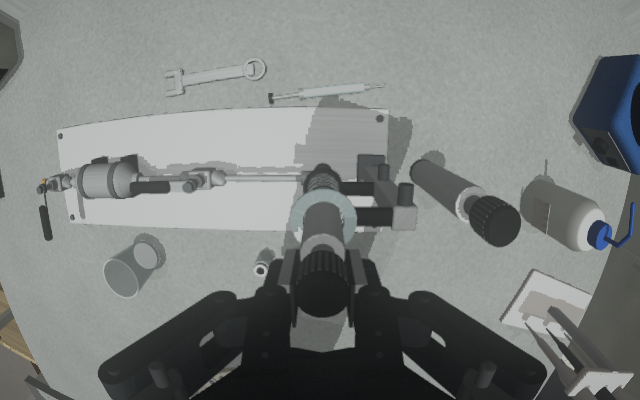

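Call:
drive_tool(moves=[[0.85, [0, 0, -0.02], 0], [0.85, [0, 0, -0.02], 0], [0.85, [0, 0, -0.02], 0], [0.85, [0, 0, -0.02], 0]])

```text
clock: 15.25
eef_pos: [510.6, -109.6, 272.0]
tcp_rot: [-3.142, 0.002, 0.079]
contact_force: [0.3, 0.5, -1.8]
opening: 0.267
```

```bash
python3 -c "
from look import *
plan()
f=r.grab_frame('side'); im=cv2.cvtColor(f['color'],cv2.COLOR_RGB2BGR)[140:240,300:380]
cv2.imwrite('pics/side11.png',cv2.resize(im,(480,600),interpolation=cv2.INTER_CUBIC))
for z in (148,205,260,278): print(z,(np.array(proj(f,W((0,-150,z))))-[300,140])*6)
s,f=look('w11')
a=cv2.imread('pics/w9.png')[230:330,270:375];b=cv2.imread('pics/w11.png')[230:330,270:375]
cv2.imwrite('pics/cmp.png',cv2.resize(np.hstack([a,b]),(798,380)))
plan()"
```

```text
t 15.25 eef [ 510.6 -109.6  272. ] loc [  -0.4 -150.5  272. ] rot [-3.142e+00  2.000e-03  7.900e-02] F [ 0.3  0.5 -1.8] op 0.267 q6 1.28
148 [264.26724107 389.58805833]
205 [271.10931716 289.18291397]
260 [278.03399616 187.56559984]
278 [280.37302095 153.24120488]
t 15.35 eef [ 510.6 -109.7  272. ] loc [  -0.4 -150.5  272. ] rot [-3.142e+00  1.000e-03  7.900e-02] F [ 0.4 -0.1 -1.3] op 0.269 q6 1.28
```

View pics/side11.png

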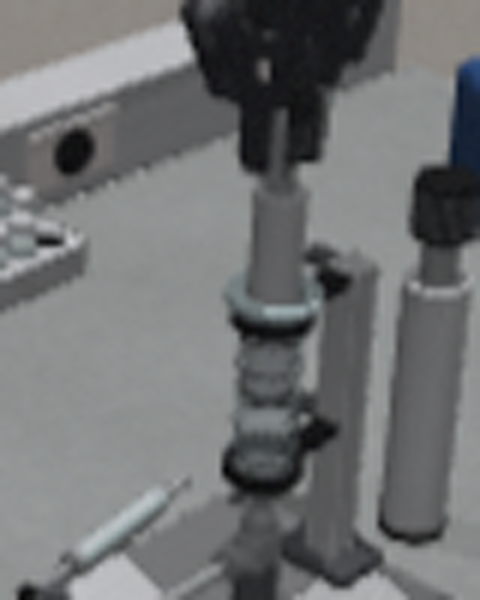

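View pics/cmp.png

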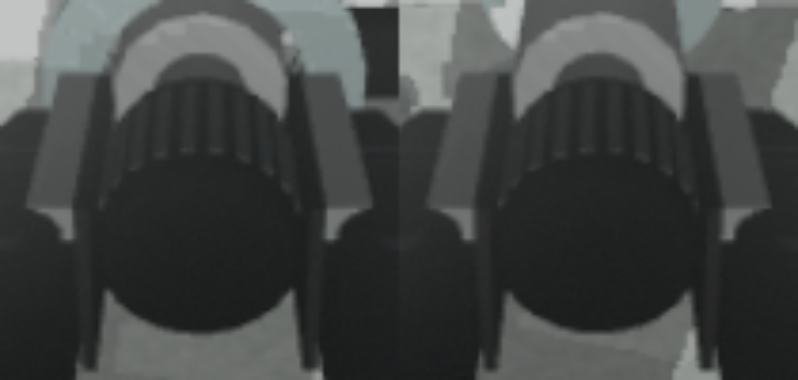

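The knob has not slipped in the grip. The side view shows the piston shoulder at crop row ~187, against 187.6 predicted for 30 ml. The plunger is steady at 272.0, 51.1 mm above where it started.

```bash
python3 -c "
from rig import r
print(r.sign_off())"
```

```text
the job is handed in; nothing more can be done
None
```

The sample is drawn and the job handed in at 15.4 s. The valve is fully open, the piston is at the 30 ml ring, and the gripper is still holding the knob with 35 N.

**Valve:** I pushed the sample valve's lever round its arc with shut fingers until it met its stop. The force rose to 10 N with no further travel. The wrist picture showed the lever in line with the pipe, and the end valve still looked shut and untouched.

**Plunger:** I gripped the knob of the plunger in the barrel and lifted it straight up 51.1 mm, against 51 mm asked.
- **Side force:** at most about 1 N in the readings taken at the stops between moves.
- **Slip:** the knob had not slipped in the pads when I compared pictures before and after the lift.
- **Height check:** in the side view the piston shoulder sat where 30 ml predicts, within a pixel.
- **Surroundings:** nothing around the station was seen to move.

**Disagreements:** the scene and side cameras put the knob about 4 mm further out in x than the wrist camera. I trusted the wrist, and the near-zero side force bears that out. The wrist views gave a knob-top height 4 mm under the stated one, so I used the stated height, which the scene and side views confirmed. The 30 ml ring is too coarse in the pictures to read better than about 1–2 mm, so the mark rests mainly on the measured lift.

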